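# Shut the mixer water valve under the sliding cover

## Robot

A 7-joint arm with a two-finger parallel gripper is mounted at the origin on the work surface. World frame = base frame: x ahead of the robot, y to its left, z up, the work surface at z = 0. Lengths are in m, angles in rad, forces in N, time in s.
With the tool pointing down it reaches from about 0.4 to 0.85 m from the base axis. Payload 4.5 kg.
Tool frame: the origin (TCP) lies midway between the tips of the shut fingers; the grasp point (between the pads) lies 19 mm behind it; y points along the fingers, z is the direction in which the jaws open and shut, and the axes are right-handed (so a half turn about y gives the same grasp; the last joint's range is limited). The gripper opens to 88 mm and grips with 3 to 60 N. Pads are 18 mm wide; open, the fingers measure 123 mm over their backs; the gripper's body (75 mm by 187 mm) begins 45 mm behind the grasp point.
Start: joints at [1.376, 0.689, -0.195, 1.565, 0.157, 0.902, -0.215], TCP at [0.142, -0.609, 0.239] pointing down, gripper open.
Joint ranges: [-3.01, 3.01], [-0.46, 2.08], [-1.47, 1.51], [0.13, 2.56], [-1, 4.14], [0.04, 2.09], [-2.66, 2.66]. Speed limits (rad/s): [2.57, 2.57, 3.14, 3.14, 3.14, 3.14, 3.14].

## Interface

Orientations are given as a unit quaternion [x, y, z, w].
In Python, from plant import r, snapshot, get_calibration, job, boxes_of gives the robot as it stands. The module is installed in compiled form; this text tells all that it offers.
- The arm moves only by the shell command python3 -m handwheel 'ROWS' [OPENING] [FORCE]. ROWS is JSON, a list that holds one entry, the list of rows, each a list of 6 numbers: the shift along the tool's x, y, z as a fraction of full scale, then the turn, a rotation vector about the tool's x, y, z as a fraction of full scale. In form: [[[x, y, z, wx, wy, wz], ...]]. A call has 1 to 12 rows; each row is the pose to reach, as a shift and turn from the pose commanded when the call began, along the tool's axes at that moment, turning the shorter way round; what a row does not reach only later rows make up. Full scale, the value 1, is 100 cm for a shift and 180 degrees for a turn. A row lasts 1/12 s, in which the tool goes at most 41.7 mm and 7.16 degrees, less where a joint would pass 70% of its speed; a pose out of reach is approached as far as the arm can. A call with a number of a shift or a turn outside -1 to 1 is refused whole. A call with a gripper value outside its range is refused whole. OPENING is the opening, from -1 (shut) to 1 (fully open), set as the call begins (- or left out, the last holds). The fingers move at their own pace and stop on an object; FORCE is the grip in N (left out, the last holds). Time passes only in rows, so rows that repeat a pose let the fingers close. It gives the time, the measured TCP pose, the force and the opening at its end, in the units of the state.
- r.get_state(): the state, without advancing time (a new reading comes with each control period).
- snapshot(name): name is "scene" or "top"; returns the picture (384x512x3 uint8, red, green, blue); there is no depth.
- get_calibration(name): a dict with "fx", "fy", "cx", "cy" (pixels), "k1" (the pictures are not rectified: a ray, as slopes to the right and down, at radius r is drawn at 1 + k1 r^2 times it, then the intrinsics apply), "T" (4x4, takes a point from camera to world coordinates). Camera axes: x right, y down, z forward; pixel columns grow to the right and rows downward; lengths in m; the calibration is good to about 2 mm. A picture is of the moment at which its call begins. get_calibration takes no time and is no camera call.
- job.finish_job(): hands the job in, once; it reports no verdict.
Trained networks look in the newest picture that a camera, given by its name, has taken for a name from the list of things; names that differ only in an ending like _2 or _b are one class to them, and where a whole thing is asked for, a point or a joint stands for the part that bears it (a point fixed in the world has none). Each returns a list of dicts, best first, with "confidence" (0 to 1); they miss things now and then, are a little off and sometimes report something else, mostly with a low value. They report only what shows in the picture. A call takes as long as a camera call.
- boxes_of(thing, camera): "bbox" ([left, top, right, bottom] in pixels, round what is visible of it).
The state is a dict: "clock": time; "q": joint angles; "qd": joint speeds; "joint_torque": joint torques, N m; "tool_pos": TCP position; "eef_rot": TCP orientation; "contact_force": force on the tool from outside, world axes, zero at the start; "moment": the same for the moment, N m; "opening": opening from 0.0 (shut) to 1.0 (fully open).
Only numpy, scipy, OpenCV 4.12 (cv2) and the standard library are available. Lean on these libraries where they do the work, as an engineer would, in place of code of your own. Each camera call takes 0.05 s, during which the arm holds its last target. There are 200 camera calls.

## Task

On the prep counter, two water valves sit in a steel box under a loose cover plate. With the fingertips, push the cover by its upright lip straight back until it is home against the stop at the rear of the box, then push the valve handle that ends in a round disc clockwise (seen from above) through its quarter turn, fully shut against its stop. Only push: do not lift or tip the cover, leave the plain straight handle where it is, and do not disturb the tub, the bowl or the jar.

Things in the scene. Friction and masses are not known exactly. Their poses are not given: they have to be found in the camera images.
- box: Fixed steel valve box, 280 (x) by 300 (y) by 75 mm high. Origin: centre of its underside on the counter; x points to its rear (away from the robot, yaw varies), z up. Front half: open-topped well; rear half: closed flat deck at z 75 mm. Guide strips 9 mm high on top along both sides, inner faces at y +-143 mm; the front has no strip.
- well (a point): Centre of the well's floor (box x -67.5 mm, z 8 mm), axes as the box's. The well is 125 (x) by 260 (y) mm inside and 67 mm deep, with upright walls 10 mm (front) and 20 mm (sides) thick, tops at z 75 mm.
- rear_stop (a point): Middle of the front face of the stop strip across the rear of the deck, 9 mm high (box x 134 mm, z 79.5 mm). The cover's rear edge comes to rest against it.
- cover: Loose aluminium cover plate, 135 (x) by 282 (y) by 6 mm thick, about 0.5 kg, lying on the box between the guide strips (2 mm clearance each side); slides along the box's x. Origin: centre of its underside, axes as the box's. It starts over the well, origin at box x -70 to -65 mm; against the rear stop its origin is at box x +66.5 mm.
- cover_lip (a point): Centre of the front (robot-side) face of the cover's upright lip, a rib at the cover's front edge, 120 mm long (y), 8 mm thick, from the plate's top (z 81 mm) up to z 111 mm. This point is at z 96 mm, 67.5 mm in front of the cover's origin; axes as the cover's.
- disc_valve: The valve to shut: brass body on a copper pipe along the box's x, fixed in the well in one of two places (box x -46 mm, y -60 or +50 mm). Origin: on the vertical axis of its handle, on the well floor (z 8 mm); axes as the box's. Pipe top at z 36 mm, brass body (within 25 mm of the origin) up to z 40 mm.
- disc_end (a point): Centre of the disc that ends the handle to push, 49 mm from the handle's vertical axis, at z 54 mm. The steel handle is a level bar 12 mm wide ending in a flat disc 32 mm in diameter (far end 65 mm from the axis); bar and disc from z 46 to 62 mm, hub 24 mm in diameter up to z 64 mm. x points from the disc to the axis.
- disc_handle (a joint): Turn of the disc-ended handle about its vertical axis, rad. 0 = open: it points along the box's -x (to the front). It grows clockwise seen from above; 1.571 = shut: it points along the box's +y, against a rigid stop. Stiff (about 0.12 N m), stays where it is left; starts at 0 to 0.2.
- plain_valve: The other valve, same build, in the other of the two places; its handle is a plain straight bar 12 mm wide with a square end 65 mm from the axis, same heights. Origin and axes as for disc_valve. Leave alone.
- plain_handle (a joint): Turn of the plain handle, same meaning; starts at 0 to 0.1 (open), to be left there.
- tub: Bystander: loose white lidded food tub 118 x 158 x 95 mm, origin at the centre of its underside, beside the box.
- bowl: Bystander: loose steel bowl, rim 140 mm in diameter, 70 mm high, origin at the centre of its underside, beside the box.
- jar: Bystander: loose glass jar 60 mm in diameter, 100 mm high, origin at the centre of its underside, beside the box's front corner.

How it is judged:
By the outcome, as a careful person would: the job done as asked, in the order asked, and still so for the second after the job is handed in, with the robot touching nothing.
It also fails if it takes over 48 s, if anything falls off the work surface, if the arm or the gripper's body presses on something with over 40 N, if the wrist force passes 120 N, or if a joint passes its speed limit or range.

## Working session

There is one attempt and no reset: what is moved stays moved. The work goes in short steps, Python scripts to look and compute and a shell command to move; the robot and the scene stay as the last step left them, time stands still between calls to the robot, and variables do not carry over. Pictures are saved under pics/ and viewed, about 8 in all and at most 12, crops included, and the job is handed in when it is done.

```bash
mkdir -p pics; python3 - <<'E'
from plant import *
import cv2
s=r.get_state(); print({k:s[k] for k in ("clock","tool_pos","eef_rot","opening","contact_force")})
for n in("scene","top"):
    im=snapshot(n); cv2.imwrite(f"pics/{n}0.png",cv2.cvtColor(im,cv2.COLOR_RGB2BGR)); print(n,get_calibration(n))
for t in("box","cover","cover_lip","tub","bowl","jar"):
    for n in("scene","top"): print(t,n,[(x["bbox"],round(x["confidence"],2)) for x in boxes_of(t,n)[:2]])
E
```

```text
{'clock': 0.0, 'tool_pos': array([ 0.1415537 , -0.60812319,  0.23790969]), 'eef_rot': array([-0.08086147,  0.70311008, -0.70185309,  0.08062182]), 'opening': 0.995946227524601, 'contact_force': array([ 0.07098245,  0.02265607, -0.25064983])}
scene {'fx': 402.22881648397055, 'fy': 402.22881648397055, 'cx': 256.46704165814936, 'cy': 186.4046839326913, 'k1': -8.527896355908286e-05, 'T': array([[-0.26466807,  0.68469656, -0.67907396,  1.36346052],
       [ 0.96433541,  0.18998608, -0.18428918,  0.25576868],
       [ 0.00283243, -0.70363053, -0.71056039,  0.87688695],
       [ 0.        ,  0.        ,  0.        ,  1.        ]])}
top {'fx': 427.33128674931623, 'fy': 427.33128674931623, 'cx': 254.24743129750155, 'cy': 192.97850632447586, 'k1': 0.043164416634696855, 'T': array([[-0.02311435, -0.9797718 ,  0.19877862,  0.3903155 ],
       [-0.99967798,  0.02056878, -0.0148617 ,  0.0496477 ],
       [ 0.01047244, -0.19905813, -0.97993173,  1.24954287],
       [ 0.        ,  0.        ,  0.        ,  1.        ]])}
box scene [([173.3, 159.7, 296.1, 271.8], 0.59)]
box top [([201.0, 127.4, 329.5, 253.7], 0.88)]
cover scene [([188.8, 154.7, 292.0, 197.6], 0.88)]
cover top [([216.4, 174.0, 328.9, 244.3], 0.59), ([197.2, 127.0, 331.0, 252.7], 0.53)]
cover_lip scene [([186.6, 154.9, 294.5, 196.5], 0.55)]
cover_lip top [([216.9, 176.5, 326.3, 245.7], 0.75)]
tub scene [([309.6, 188.9, 379.3, 245.4], 0.81)]
tub top [([127.8, 166.3, 196.6, 228.1], 0.73)]
bowl scene [([110.0, 185.9, 160.4, 227.5], 0.73)]
bowl top [([331.2, 128.4, 378.0, 176.8], 0.86)]
jar scene [([308.6, 146.3, 331.5, 178.4], 0.77)]
jar top [([187.7, 257.1, 210.2, 282.9], 0.85)]
```

```bash
python3 - <<'E'
import cv2
a=cv2.imread("pics/top0.png")[110:300,110:390]; cv2.imwrite("pics/top0c.png",cv2.resize(a,(784,532),interpolation=cv2.INTER_CUBIC))
a=cv2.imread("pics/scene0.png")[120:290,90:390]; cv2.imwrite("pics/scene0c.png",cv2.resize(a,(780,442),interpolation=cv2.INTER_CUBIC))
E
```

```text
(no output)
```

View pics/top0c.png

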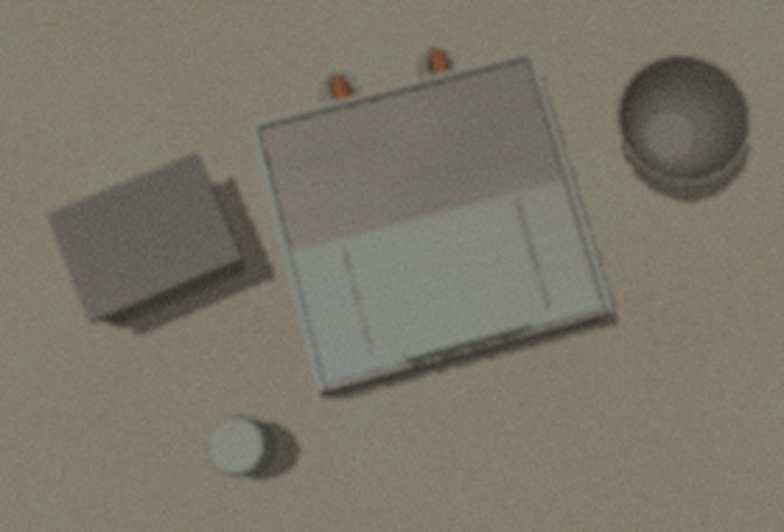

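View pics/scene0c.png

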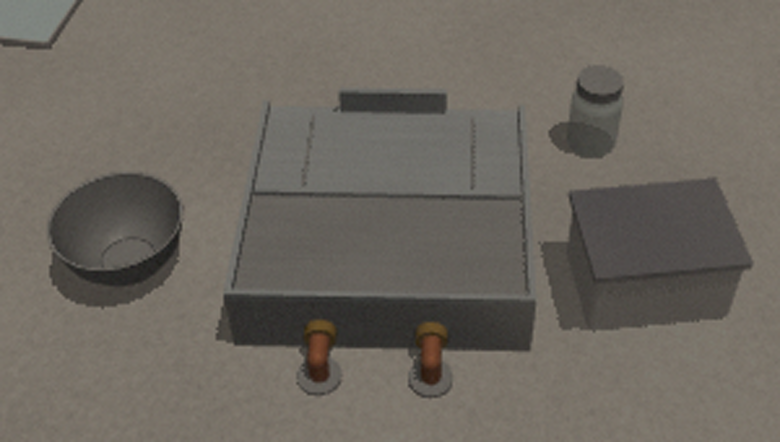

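The top view shows the covered box with its corners at crop (258,122), (530,58), (612,318) and (322,392), and the lip at about (408,358)-(528,326). The tub is on the +y side, the bowl on -y, and the jar by the front +y corner. The scene view agrees. Next I fit the box pose.

```bash
cat > h.py <<'E'
import numpy as np
from plant import *
from scipy.spatial.transform import Rotation as R
def proj(n,P):
    c=get_calibration(n); T=np.array(c["T"]); p=(np.atleast_2d(P)-T[:3,3])@T[:3,:3]
    s=p[:,:2]/p[:,2:]; s=s*(1+c["k1"]*(s**2).sum(1,keepdims=True))
    return s*[c["fx"],c["fy"]]+[c["cx"],c["cy"]]
def ray(n,uv,z):
    import cv2
    c=get_calibration(n); T=np.array(c["T"]); s0=(np.array(uv)-[c["cx"],c["cy"]])/[c["fx"],c["fy"]]
    s=s0.copy()
    for _ in range(8): s=s0/(1+c["k1"]*(s**2).sum())
    d=T[:3,:3]@[*s,1]; return T[:3,3]+d*(z-T[2,3])/d[2]
def b2w(b,P):
    P=np.atleast_2d(P); c,s=np.cos(b[2]),np.sin(b[2])
    return np.c_[P[:,:2]@np.array([[c,s],[-s,c]])+b[:2],P[:,2]]
E
python3 - <<'E'
from h import *
from scipy.optimize import least_squares
top=[((258,122),(.14,.15,.084)),((530,58),(.14,-.15,.084)),((612,314),(-.14,-.15,.084)),((322,390),(-.14,.15,.084))]
sc=[((228,293),(.14,-.15,.084)),((532,297),(.14,.15,.084)),((268,102),(-.14,-.15,.084)),((521,105),(-.14,.15,.084)),((238,343),(.14,-.15,0)),((530,347),(.14,.15,0))]
tp=np.array([t[0] for t in top])/2.8+110; sp=np.array([t[0] for t in sc])/2.6+[90,120]
tP=np.array([t[1] for t in top]); sP=np.array([t[1] for t in sc])
def f(b): return np.r_[proj("top",b2w(b,tP))-tp,proj("scene",b2w(b,sP))-sp].ravel()
o=least_squares(f,[.55,0,.2],loss="soft_l1");b=o.x;print(b,np.round(f(b).reshape(-1,2),1).tolist())
np.save("box.npy",b)
c,s=np.cos(b[2]),np.sin(b[2])
for n,uv,z in [("top",(110+408/2.8,110+358/2.8),.111),("top",(110+528/2.8,110+326/2.8),.111),("scene",(90+340/2.6,120+92/2.6),.111),("scene",(90+447/2.6,120+93/2.6),.111),("scene",(90+256/2.6,120+192/2.6),.081),("scene",(90+522/2.6,120+198/2.6),.081)]:
    w=ray(n,uv,z); d=w[:2]-b[:2]; print(n,w.round(4),"box",np.round([c*d[0]+s*d[1],-s*d[0]+c*d[1]],4))
for t in("tub","bowl","jar"):
    x=boxes_of(t,"top")[0]["bbox"];w=ray("top",((x[0]+x[2])/2,(x[1]+x[3])/2),.07);print(t,w.round(3))
print("lip",b2w(b,[(-.135,0,.096)]),R.from_quat(r.get_state()["eef_rot"]).as_matrix().round(3))
E
```

```text
[0.64185094 0.00908016 0.24571346] [[-4.2, 0.9], [0.2, -2.6], [0.1, -0.6], [-2.1, 1.3], [-2.4, -0.7], [1.2, 0.1], [-2.3, -1.4], [1.0, -0.8], [-1.7, -0.1], [-0.3, 0.7]]
top [0.4994 0.0313 0.111 ] box [-0.1328  0.0562]
top [ 0.5274 -0.0842  0.111 ] box [-0.1337 -0.0626]
scene [ 0.5371 -0.0761  0.111 ] box [-0.1223 -0.0572]
scene [0.5068 0.0393 0.111 ] box [-0.1237  0.0622]
scene [ 0.6801 -0.1222  0.081 ] box [ 0.0052 -0.1366]
scene [0.6139 0.1491 0.081 ] box [0.0069 0.1427]
tub [0.623 0.29  0.07 ]
bowl [ 0.742 -0.259  0.07 ]
jar [0.42  0.186 0.07 ]
lip [[ 0.51090579 -0.02375837  0.096     ]] [[-0.974  0.     0.227]
 [-0.227 -0.    -0.974]
 [-0.    -1.     0.   ]]
```

The residuals are larger than I'd like, so I overlay the model on the pictures.

```bash
cat > ov.py <<'E'
from h import *
import cv2
def overlay(n,src,off,sz,k,b,out,cx=None):
    im=cv2.imread(src)[off[1]:off[1]+sz[1],off[0]:off[0]+sz[0]]
    im=cv2.convertScaleAbs(cv2.resize(im,None,fx=k,fy=k,interpolation=cv2.INTER_CUBIC),alpha=1.5)
    def pl(P,col):
        q=((proj(n,b2w(b,P))+.5-off)*k).astype(int); cv2.polylines(im,[q.reshape(-1,1,2)],True,col,1,cv2.LINE_AA)
    R4=lambda x0,x1,y0,y1,z:[(x0,y0,z),(x1,y0,z),(x1,y1,z),(x0,y1,z)]
    pl(R4(-.14,.14,-.15,.15,.084),(0,0,255)); pl(R4(-.14,.14,-.15,.15,0),(0,255,0))
    if cx is not None:
        pl(R4(cx-.0675,cx+.0675,-.141,.141,.081),(255,0,0)); pl(R4(cx-.0675,cx-.0595,-.06,.06,.111),(255,255,0))
    cv2.imwrite(out,im)
E
python3 - <<'E'
from ov import *
b=np.load("box.npy")
overlay("top","pics/top0.png",(190,115),(150,145),4,b,"pics/a.png",-.067)
overlay("scene","pics/scene0.png",(165,145),(145,120),4,b,"pics/b.png",-.067)
a,c=cv2.imread("pics/a.png"),cv2.imread("pics/b.png")
cv2.imwrite("pics/ov1.png",cv2.resize(np.hstack([a,cv2.copyMakeBorder(c,0,100,0,0,0)]),None,fx=.675,fy=.675,interpolation=cv2.INTER_AREA))
E
```

```text
(no output)
```

View pics/ov1.png

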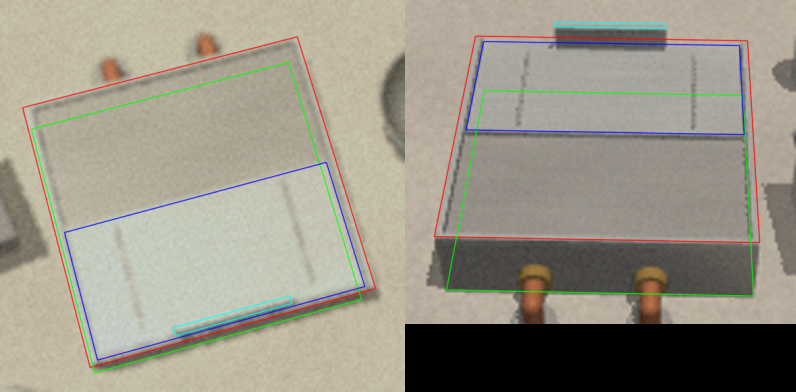

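The overlay shows I picked some inner strip edges as outer corners. I average several frames and zoom in for cleaner features.

```bash
python3 - <<'E'
from h import *
import cv2
for n in("top","scene"):
    a=np.mean([snapshot(n).astype(float) for _ in range(6)],0)[:,:,::-1]; cv2.imwrite(f"pics/{n}1.png",a.astype(np.uint8))
a=cv2.imread("pics/top1.png")[115:265,190:340]
a=cv2.resize(a,(600,600),interpolation=cv2.INTER_CUBIC); a=cv2.convertScaleAbs(cv2.createCLAHE(3,(4,4)).apply(cv2.cvtColor(a,cv2.COLOR_BGR2GRAY)))
cv2.imwrite("pics/top1c.png",a)
E
```

```text
(no output)
```

View pics/top1c.png

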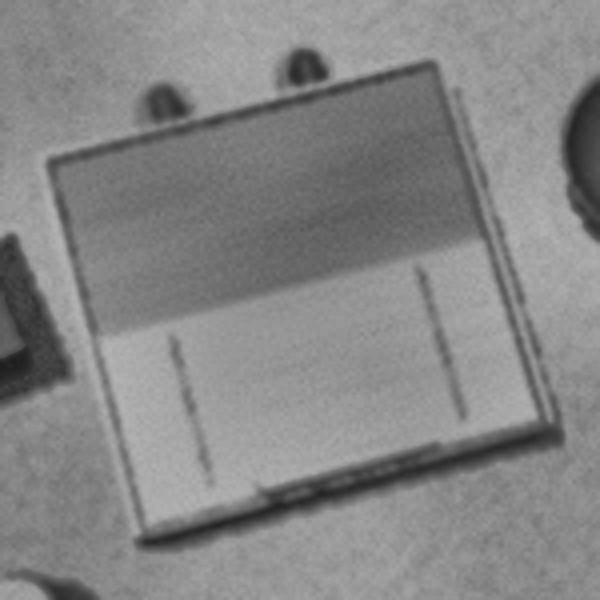

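The zoom shows clear inner strip lines: rear inner corners at (54,158) and (433,66), front ends at (140,530) and (545,420). The cover's rear edge runs (105,333)-(482,238), and the lip's top front edge (262,488)-(440,444). I refit with those.

```bash
python3 - <<'E'
from ov import *
from scipy.optimize import least_squares
g=lambda p,k,o:(np.array(p)+.5)/k-.5+np.array(o)
T=[((54,158),(.134,.143,.080)),((433,66),(.134,-.143,.080)),((138,530),(-.14,.143,.08)),((546,420),(-.14,-.143,.08))]
S=[((228,293),(.14,-.15,.084)),((532,297),(.14,.15,.084)),((238,343),(.14,-.15,0)),((530,347),(.14,.15,0))]
tp=g([t[0] for t in T],4,(190,115)); sp=g([t[0] for t in S],2.6,(90,120))
tP=[t[1] for t in T]; sP=[t[1] for t in S]
def f(b,w=(1,1)): return np.r_[w[0]*(proj("top",b2w(b,tP))-tp),w[1]*(proj("scene",b2w(b,sP))-sp)].ravel()
for w in((1,0),(0,1),(1,1)):
    o=least_squares(f,[.64,0,.2],args=(w,));b=o.x;print(w,b.round(4),np.round(f(b).reshape(-1,2),1).tolist())
np.save("box.npy",b)
c,s=np.cos(b[2]),np.sin(b[2])
bx=lambda w:np.round([c*(w[0]-b[0])+s*(w[1]-b[1]),-s*(w[0]-b[0])+c*(w[1]-b[1])],4)
for n,uv,z in [("top",g((105,333),4,(190,115)),.081),("top",g((482,238),4,(190,115)),.081),("top",g((262,488),4,(190,115)),.111),("top",g((440,444),4,(190,115)),.111),("scene",g((340,92),2.6,(90,120)),.111),("scene",g((447,93),2.6,(90,120)),.111),("scene",g((256,192),2.6,(90,120)),.081),("scene",g((522,196),2.6,(90,120)),.081)]:
    print(n,bx(ray(n,uv,z)))
overlay("scene","pics/scene1.png",(165,145),(145,120),5,b,"pics/b2.png",-.067)
E
```

```text
(1, 0) [0.6474 0.008  0.234 ] [[-1.3, -0.5], [0.7, -1.5], [0.9, 0.4], [-0.3, 1.4], [-3.9, 0.7], [0.0, 2.6], [-3.1, 1.3], [-1.4, 3.1]]
(0, 1) [0.6402 0.009  0.2521] [[-2.3, 3.0], [-0.6, 0.3], [1.7, 3.7], [0.1, 2.9], [-1.5, -0.5], [2.0, -0.4], [-0.9, 0.1], [0.4, 0.2]]
(1, 1) [0.6439 0.0094 0.2443] [[-2.2, 1.3], [-0.3, -0.7], [1.1, 2.1], [-0.4, 2.1], [-2.3, 0.2], [1.4, 1.2], [-1.7, 0.8], [-0.1, 1.7]]
top [0.004  0.1325]
top [ 0.0004 -0.1404]
top [-0.1314  0.0569]
top [-0.1343 -0.0659]
scene [-0.1257 -0.0581]
scene [-0.1272  0.0613]
scene [ 0.0022 -0.1374]
scene [0.0007 0.1422]
```

View pics/b2.png

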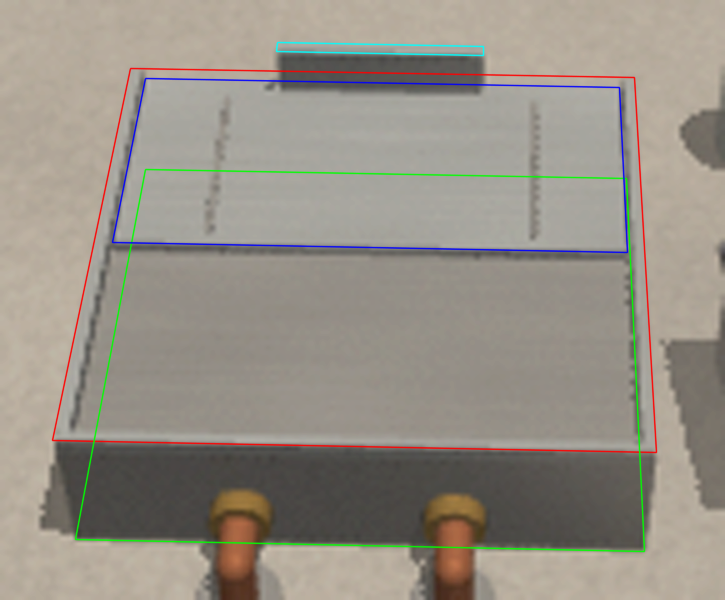

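The overlay now agrees within about 1 px in the scene view: the lip's rear-face top edge is at y≈54 and the cover's rear edge at ≈246. I take the box at (0.645, 0.009), yaw 0.241, with the cover at x≈-0.067. Next are the shifts.

```bash
cat >> h.py <<'E'
def go(P,yaw=None):
    "box-frame TCP targets -> tool-axis shifts in full scale (m)"
    b=np.load("box.npy"); s=r.get_state(); M=R.from_quat(s["eef_rot"]).as_matrix(); p=np.array(s["tool_pos"])
    c,sn=np.cos(b[2]),np.sin(b[2]); d=p-[b[0],b[1],0]
    print("t",round(s["clock"],2),"TCP box",np.round([c*d[0]+sn*d[1],-sn*d[0]+c*d[1],p[2]],4),"F box",np.round([c*s["contact_force"][0]+sn*s["contact_force"][1],-sn*s["contact_force"][0]+c*s["contact_force"][1],s["contact_force"][2]],1),"yawerr",round(np.arctan2(-M[1,0],-M[0,0])-b[2],4))
    for q in b2w(b,P): print(((q-p)@M).round(4).tolist())
E
python3 - <<'E'
from h import *
np.save("box.npy",[.645,.009,.241])
go([(-.18,0,.2),(-.18,0,.088)])
E
```

```text
t 1.45 TCP box [-0.6361 -0.4798  0.2387] F box [ 0.5  0.3 -0.1] yawerr -0.0122
[-0.4502, 0.0387, -0.4853]
[-0.4502, 0.1507, -0.4853]
```

```bash
python3 -m handwheel '[[[-0.45,0.039,-0.485,0,-0.004,0],[-0.45,0.039,-0.485,0,-0.004,0],[-0.45,0.039,-0.485,0,-0.004,0],[-0.45,0.039,-0.485,0,-0.004,0],[-0.45,0.039,-0.485,0,-0.004,0],[-0.45,0.039,-0.485,0,-0.004,0],[-0.45,0.039,-0.485,0,-0.004,0],[-0.45,0.039,-0.485,0,-0.004,0],[-0.45,0.039,-0.485,0,-0.004,0],[-0.45,0.039,-0.485,0,-0.004,0],[-0.45,0.039,-0.485,0,-0.004,0],[-0.45,0.039,-0.485,0,-0.004,0]]]' -0.09 20
python3 -c "
from h import *
go([(-.18,0,.2),(-.18,0,.088)])"
```

```text
clock: 2.45
tool_pos: [0.3904, -0.1736, 0.2095]
eef_rot: [0.085, -0.702, 0.702, -0.085]
contact_force: [1.2, -0.9, 0.3]
opening: 0.456
t 2.45 TCP box [-0.2908 -0.1166  0.2095] F box [ 0.9 -1.1  0.3] yawerr 0.0002
[-0.1109, 0.0095, -0.1166]
[-0.1108, 0.1215, -0.1166]
```

```bash
python3 -m handwheel '[[[-0.111,0.01,-0.117,0,0,0],[-0.111,0.01,-0.117,0,0,0],[-0.111,0.01,-0.117,0,0,0],[-0.111,0.01,-0.117,0,0,0],[-0.111,0.01,-0.117,0,0,0],[-0.111,0.08,-0.117,0,0,0],[-0.111,0.08,-0.117,0,0,0],[-0.111,0.08,-0.117,0,0,0],[-0.111,0.08,-0.117,0,0,0],[-0.111,0.08,-0.117,0,0,0]]]'
python3 - <<'E'
from ov import *
go([(-.18,0,.088),(-.15,0,.088)])
for n in("top","scene"):cv2.imwrite(f"pics/{n}2.png",snapshot(n)[:,:,::-1])
a=cv2.imread("pics/top2.png")[110:290,180:380];c=cv2.imread("pics/scene2.png")[100:280,150:350]
cv2.imwrite("pics/c2.png",cv2.resize(np.hstack([a,c]),None,fx=2,fy=2,interpolation=cv2.INTER_CUBIC))
E
```

```text
clock: 3.28
tool_pos: [0.4698, -0.0356, 0.1303]
eef_rot: [0.084, -0.702, 0.702, -0.085]
contact_force: [-0.7, 0.8, -0.7]
opening: 0.46
t 3.28 TCP box [-0.1808 -0.0015  0.1303] F box [-0.5  1.  -0.7] yawerr -0.0002
[-0.0007, 0.0423, -0.0015]
[-0.0307, 0.0424, -0.0015]
```

View pics/c2.png

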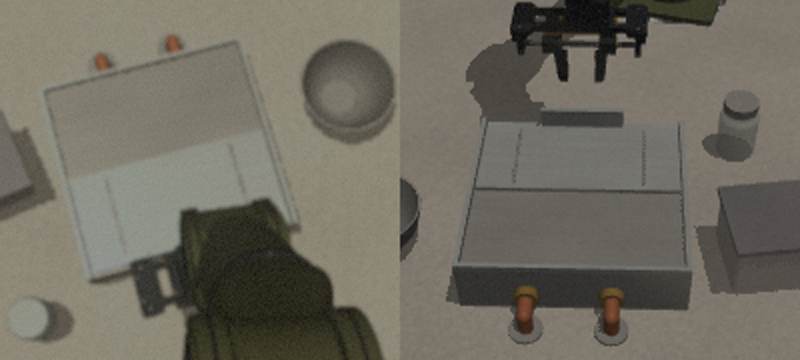

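The fingers stand centred in front of the lip, at about (560-605,80) in the right half, and clear of everything. I lower and begin pushing.

```bash
python3 -m handwheel '[[[0,0.021,-0.001,0,0,0],[0,0.042,-0.001,0,0,0],[0,0.042,-0.001,0,0,0],[0,0.042,-0.001,0,0,0],[-0.01,0.042,-0.001,0,0,0],[-0.02,0.042,-0.001,0,0,0],[-0.027,0.042,-0.001,0,0,0],[-0.034,0.042,-0.001,0,0,0],[-0.04,0.042,-0.001,0,0,0],[-0.046,0.042,-0.001,0,0,0],[-0.05,0.042,-0.001,0,0,0],[-0.05,0.042,-0.001,0,0,0]]]'
python3 -c "
from h import *
go([(-.13,0,.088),(-.02,0,.088),(-.0105,0,.088)])"
```

```text
clock: 4.38
tool_pos: [0.5165, -0.0226, 0.0876]
eef_rot: [0.086, -0.702, 0.702, -0.084]
contact_force: [-3.0, -0.8, 2.3]
opening: 0.455
t 4.38 TCP box [-1.323e-01 -1.000e-04  8.760e-02] F box [-3.1 -0.1  2.3] yawerr 0.0001
[-0.0023, -0.0005, -0.0001]
[-0.1123, -0.0007, -0.0001]
[-0.1218, -0.0008, -0.0001]
```

```bash
python3 -m handwheel '[[[-0.009,0,0,0,0,0],[-0.019,0,0,0,0,0],[-0.029,0,0,0,0,0],[-0.039,0,0,0,0,0],[-0.049,0,0,0,0,0],[-0.059,0,0,0,0,0],[-0.069,0,0,0,0,0],[-0.079,0,0,0,0,0],[-0.089,0,0,0,0,0],[-0.097,0,0,0,0,0],[-0.103,0,0,0,0,0],[-0.106,0,0,0,0,0]]]'
python3 -c "
from h import *
go([(-.02,0,.088),(-.0105,0,.088)])"
```

```text
clock: 5.38
tool_pos: [0.6205, 0.003, 0.0873]
eef_rot: [0.085, -0.702, 0.702, -0.085]
contact_force: [-4.6, -1.2, 4.5]
opening: 0.458
t 5.38 TCP box [-0.0252  0.      0.0873] F box [-4.8 -0.1  4.5] yawerr 0.0003
[-0.0052, -0.0007, 0.0]
[-0.0147, -0.0007, 0.0]
```

```bash
python3 -m handwheel '[[[-0.003,0,0,0,0,0],[-0.006,0,0,0,0,0],[-0.008,0,0,0,0,0],[-0.010,0,0,0,0,0],[-0.012,0,0,0,0,0],[-0.012,0,0,0,0,0]]]'
python3 -c "
from h import *
go([(-.02,0,.088),(-.0105,0,.088)])"
```

```text
clock: 5.88
tool_pos: [0.6321, 0.0058, 0.0873]
eef_rot: [0.085, -0.702, 0.702, -0.085]
contact_force: [-4.4, -0.6, 1.8]
opening: 0.453
t 5.88 TCP box [-0.0133 -0.      0.0873] F box [-4.4  0.5  1.8] yawerr 0.0002
[0.0067, -0.0007, -0.0]
[-0.0028, -0.0007, -0.0]
```

```bash
python3 -m handwheel '[[[-0.001,0,0,0,0,0],[-0.002,0,0,0,0,0],[-0.003,0,0,0,0,0],[-0.003,0,0,0,0,0]]]'
python3 -m handwheel '[[[-0.001,0,0,0,0,0],[-0.002,0,0,0,0,0],[-0.002,0,0,0,0,0],[-0.002,0,0,0,0,0]]]'
```

```text
clock: 6.22
tool_pos: [0.6322, 0.0057, 0.0872]
eef_rot: [0.087, -0.702, 0.702, -0.083]
contact_force: [-10.1, -2.3, 7.6]
opening: 0.459
clock: 6.55
tool_pos: [0.6324, 0.0056, 0.0871]
eef_rot: [0.089, -0.702, 0.702, -0.082]
contact_force: [-12.5, -3.0, 9.7]
opening: 0.456
```

```bash
python3 -m handwheel '[[[-0.002,0,0,0,0,0],[-0.003,0,0,0,0,0],[-0.003,0,0,0,0,0],[-0.003,0,0,0,0,0]]]'
python3 -m handwheel '[[[0.01,0,0,0,0,0],[0.03,0,0,0,0,0],[0.05,0,0,0,0,0],[0.05,-0.03,0,0,0,0],[0.05,-0.06,0,0,0,0],[0.05,-0.1,0,0,0,0],[0.08,-0.14,0,0,0,0],[0.12,-0.14,0,0,0,0],[0.16,-0.14,0,0,0,0],[0.2,-0.14,0,0,0,0],[0.2,-0.14,0,0,0,0],[0.2,-0.14,0,0,0,0]]]' -1 20
python3 - <<'E'
from ov import *
go([(-.1,0,.15)])
for n in("top","scene"):
    cv2.imwrite(f"pics/{n}3.png",np.mean([snapshot(n).astype(float) for _ in range(4)],0)[:,:,::-1].astype(np.uint8))
b=np.load("box.npy")
overlay("top","pics/top3.png",(190,115),(145,145),4,b,"pics/a.png",.0665)
overlay("scene","pics/scene3.png",(165,145),(145,120),4,b,"pics/b.png",.0665)
a,c=cv2.imread("pics/a.png"),cv2.imread("pics/b.png")
cv2.imwrite("pics/ov3.png",cv2.resize(np.hstack([a,cv2.copyMakeBorder(c,0,100,0,0,0)]),None,fx=.685,fy=.685,interpolation=cv2.INTER_AREA))
for t in("disc_end","disc_valve","plain_valve","plain_handle","disc_handle"):
    for n in("scene","top"): print(t,n,[(x["bbox"],round(x["confidence"],2)) for x in boxes_of(t,n)[:2]])
E
```

```text
clock: 6.88
tool_pos: [0.6326, 0.0054, 0.0869]
eef_rot: [0.091, -0.701, 0.703, -0.08]
contact_force: [-16.7, -5.1, 13.5]
opening: 0.455
clock: 7.88
tool_pos: [0.4442, -0.0405, 0.2278]
eef_rot: [0.084, -0.702, 0.702, -0.085]
contact_force: [-0.1, -0.4, -0.0]
opening: 0.006
t 7.88 TCP box [-2.068e-01 -1.000e-04  2.278e-01] F box [-0.2 -0.3 -0. ] yawerr -0.0008
[-0.1067, 0.0779, -0.0003]
disc_end scene [([257.1, 171.8, 263.8, 188.9], 0.66)]
disc_end top [([127.6, 165.4, 197.2, 229.4], 0.59), ([246.8, 202.0, 258.3, 231.4], 0.55)]
disc_valve scene []
disc_valve top [([245.4, 202.1, 260.0, 241.6], 0.87)]
plain_valve scene []
plain_valve top [([279.2, 187.4, 294.8, 218.9], 0.76)]
plain_handle scene []
plain_handle top []
disc_handle scene [([255.5, 169.6, 263.7, 185.3], 0.57), ([177.1, 159.9, 296.1, 272.6], 0.21)]
disc_handle top [([248.5, 204.6, 259.9, 233.3], 0.56)]
```

View pics/ov3.png

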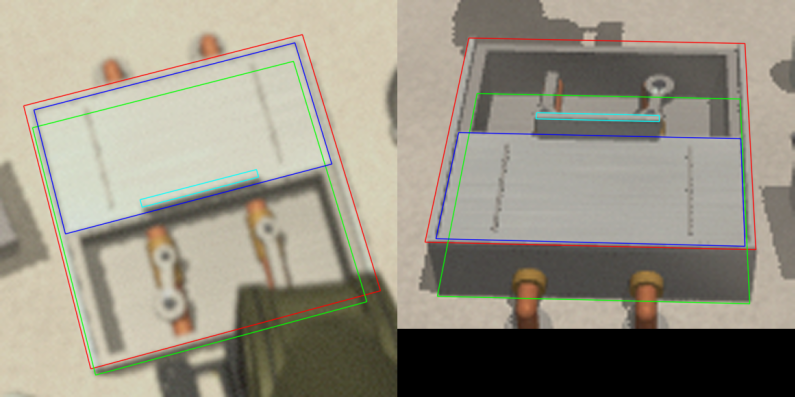

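The cover is home: the modelled home outline matches in both views. The disc valve is at the +y place, with its hub at display (165,256) and disc at (170,303); the plain valve is at -y. I measure the disc.

```bash
python3 - <<'E'
from h import *
b=np.load("box.npy"); c,s=np.cos(b[2]),np.sin(b[2])
for nm,n,uv,z in [("hub","top",(165,256),.064),("disc","top",(170,303),.062),("plainhub","top",(267,229),.064),("disc","scene",(659-397,84),.062)]:
    o=(190,115) if n=="top" else (165,145)
    w=ray(n,np.array(uv)/2.74-.4+o,z); d=w-[b[0],b[1],0]; print(nm,n,np.round([c*d[0]+s*d[1],-s*d[0]+c*d[1]],4))
go([(-.095,.008,.15),(-.095,.008,.05)])
E
```

```text
hub top [-0.0468  0.0487]
disc top [-0.0947  0.0563]
plainhub top [-0.0469 -0.0602]
disc scene [-0.0964  0.0586]
t 8.78 TCP box [-0.2052 -0.      0.2273] F box [ 0.4  0.  -0.1] yawerr 0.0003
[-0.1102, 0.0773, -0.008]
[-0.1102, 0.1773, -0.008]
```

The measurements match the spec (hub -46/+50 mm, disc angle about 0.16 rad). I move over the -y side of the disc and lower, still clear of it.

```bash
python3 -m handwheel '[[[-0.035,0,-0.008,0,0,0],[-0.07,0,-0.008,0,0,0],[-0.103,0.01,-0.008,0,0,0],[-0.103,0.04,-0.008,0,0,0],[-0.103,0.08,-0.008,0,0,0],[-0.103,0.11,-0.008,0,0,0],[-0.103,0.135,-0.008,0,0,0],[-0.103,0.155,-0.008,0,0,0],[-0.103,0.17,-0.008,0,0,0],[-0.103,0.177,-0.008,0,0,0],[-0.103,0.177,-0.008,0,0,0],[-0.103,0.177,-0.008,0,0,0]]]'
python3 - <<'E'
from h import *
P=[]
for k in np.radians([5,15,25,35,45,55,65,75,83,90,94,98]):
    t=np.array([np.sin(k),np.cos(k)]);d=np.array([-np.cos(k),np.sin(k)])
    oy=.0175 if k<1.35 else .010
    P.append((*(np.array([-.046,.05])+.045*d-.016*t-[.009,oy]),.05))
go(P); print(np.round(P,4).tolist())
E
```

```text
clock: 9.78
tool_pos: [0.544, -0.0076, 0.0505]
eef_rot: [0.085, -0.702, 0.702, -0.085]
contact_force: [-0.2, 0.4, 0.7]
opening: 0.003
t 9.78 TCP box [-0.102   0.0079  0.0505] F box [-0.1  0.4  0.7] yawerr 0.0003
[-0.0008, 0.0005, -0.0125]
[0.0006, 0.0005, -0.0207]
[0.0005, 0.0005, -0.0291]
[-0.001, 0.0005, -0.0373]
[-0.0039, 0.0005, -0.0451]
[-0.0081, 0.0005, -0.0522]
[-0.0135, 0.0005, -0.0586]
[-0.02, 0.0005, -0.0639]
[-0.0257, 0.0005, -0.0748]
[-0.0311, 0.0005, -0.077]
[-0.0342, 0.0005, -0.078]
[-0.0375, 0.0005, -0.0788]
[[-0.1012, 0.0205, 0.05], [-0.1026, 0.0287, 0.05], [-0.1025, 0.037, 0.05], [-0.101, 0.0452, 0.05], [-0.0981, 0.053, 0.05], [-0.0939, 0.0602, 0.05], [-0.0885, 0.0665, 0.05], [-0.0821, 0.0718, 0.05], [-0.0764, 0.0827, 0.05], [-0.071, 0.085, 0.05], [-0.0678, 0.086, 0.05], [-0.0646, 0.0868, 0.05]]
```

```bash
python3 -m handwheel '[[[0,0,-0.007,0,0,0],[0,0,-0.0125,0,0,0],[0,0,-0.017,0,0,0],[0.0005,0,-0.021,0,0,0],[0.0005,0,-0.025,0,0,0],[0.0005,0,-0.029,0,0,0],[0,0,-0.033,0,0,0],[-0.001,0,-0.037,0,0,0],[-0.002,0,-0.041,0,0,0],[-0.004,0,-0.045,0,0,0],[-0.004,0,-0.045,0,0,0]]]'
python3 - <<'E'
from ov import *
P=[]
for k in np.radians([50,55,60,65,70,75,83,90,94,98]):
    t=np.array([np.sin(k),np.cos(k)]);d=np.array([-np.cos(k),np.sin(k)])
    oy=.0175 if k<1.35 else .010
    P.append((*(np.array([-.046,.05])+.045*d-.016*t-[.009,oy]),.05))
go(P)
cv2.imwrite("pics/scene4.png",snapshot("scene")[:,:,::-1]);cv2.imwrite("pics/top4.png",snapshot("top")[:,:,::-1])
a=cv2.imread("pics/top4.png")[140:270,190:320];c=cv2.imread("pics/scene4.png")[100:230,180:310]
cv2.imwrite("pics/c4.png",cv2.resize(np.hstack([a,c]),None,fx=3,fy=3,interpolation=cv2.INTER_CUBIC))
E
```

```text
clock: 10.7
tool_pos: [0.5363, 0.0385, 0.05]
eef_rot: [-0.086, 0.702, -0.702, 0.085]
contact_force: [-1.0, -2.5, 0.6]
opening: 0.004
t 10.7 TCP box [-0.0985  0.0546  0.05  ] F box [-1.6 -2.2  0.6] yawerr 0.002
[-0.0024, 0.0, -0.0021]
[-0.0046, 0.0, -0.0056]
[-0.0072, 0.0, -0.0089]
[-0.01, 0.0, -0.0119]
[-0.0131, 0.0, -0.0147]
[-0.0165, 0.0, -0.0172]
[-0.0222, 0.0, -0.0281]
[-0.0276, 0.0, -0.0304]
[-0.0308, 0.0, -0.0314]
[-0.034, 0.0, -0.0321]
```

View pics/c4.png

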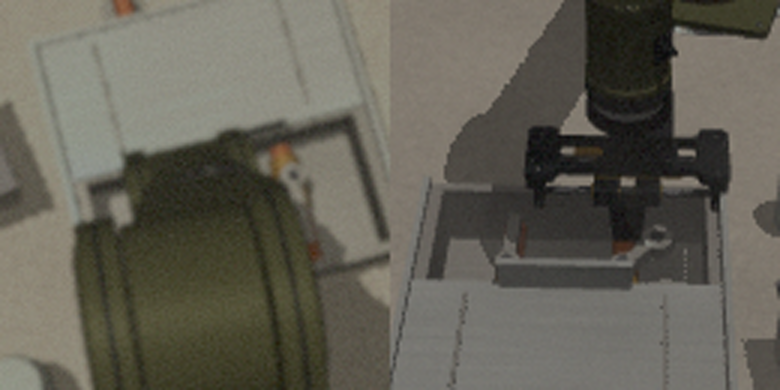

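The disc, at right-half (657,238), has swung roughly halfway, and the force (-1.6, -2.2 N) is as expected. I continue to the stop.

```bash
python3 -m handwheel '[[[-0.0025,0,-0.0025,0,0,0],[-0.0045,0,-0.0055,0,0,0],[-0.007,0,-0.009,0,0,0],[-0.01,0,-0.012,0,0,0],[-0.013,0,-0.015,0,0,0],[-0.0165,0,-0.018,0,0,0],[-0.0195,0,-0.022,0,0,0],[-0.0225,0,-0.026,0,0,0],[-0.025,0,-0.029,0,0,0],[-0.0275,0,-0.03,0,0,0],[-0.0275,0,-0.03,0,0,0]]]'
python3 -m handwheel '[[[-0.002,0,0,0,0,0],[-0.004,0,0,0,0,0],[-0.005,0,0,0,0,0],[-0.005,0,0,0,0,0]]]'
python3 -c "
from h import *
go([(-.071,.085,.05)])"
```

```text
clock: 11.72
tool_pos: [0.5553, 0.0707, 0.0502]
eef_rot: [0.086, -0.701, 0.703, -0.083]
contact_force: [-4.4, -6.3, 3.7]
opening: 0.009
clock: 12.05
tool_pos: [0.5557, 0.0707, 0.05]
eef_rot: [0.089, -0.701, 0.703, -0.08]
contact_force: [-11.7, -8.5, 9.4]
opening: 0.006
t 12.05 TCP box [-0.0719  0.0812  0.05  ] F box [-13.4  -5.5   9.4] yawerr -0.001
[-0.0009, -0.0, -0.0038]
```

The force rises to 13 N along x at the expected shut position. I back off, rise and look.

```bash
python3 -m handwheel '[[[0.01,0,0,0,0,0],[0.02,0,0.005,0,0,0],[0.02,-0.03,0.005,0,0,0],[0.02,-0.06,0.005,0,0,0],[0.02,-0.1,0.005,0,0,0],[0.04,-0.14,0.01,0,0,0],[0.08,-0.15,0.03,0,0,0],[0.12,-0.15,0.05,0,0,0],[0.16,-0.15,0.07,0,0,0],[0.2,-0.15,0.1,0,0,0],[0.2,-0.15,0.1,0,0,0],[0.2,-0.15,0.1,0,0,0]]]'
python3 - <<'E'
from ov import *
go([(-.071,.085,.05)])
for n in("top","scene"):
    cv2.imwrite(f"pics/{n}5.png",np.mean([snapshot(n).astype(float) for _ in range(4)],0)[:,:,::-1].astype(np.uint8))
b=np.load("box.npy")
a=cv2.convertScaleAbs(cv2.resize(cv2.imread("pics/top5.png")[120:260,190:330],None,fx=4,fy=4,interpolation=cv2.INTER_CUBIC),alpha=1.4)
ax=[(-.046,.05,.064),(-.046,.099,.062),(-.046,.115,.062),(-.046,-.06,.064),(-.111,-.06,.062)]
q=proj("top",b2w(b,ax)); print(q.round(1).tolist())
for u in (q+.5-[190,120])*4: cv2.circle(a,tuple(u.astype(int)),2,(0,0,255),-1)
cv2.imwrite("pics/c5.png",a)
E
```

```text
clock: 13.05
tool_pos: [0.3887, -0.0734, 0.2009]
eef_rot: [0.083, -0.702, 0.703, -0.083]
contact_force: [-0.2, -0.2, 0.3]
opening: 0.009
t 13.05 TCP box [-0.2686 -0.0189  0.2009] F box [-0.3 -0.2  0.3] yawerr -0.0048
[-0.1971, 0.1508, -0.105]
[[249.3, 207.9], [232.4, 212.5], [226.9, 213.9], [286.9, 197.9], [293.2, 220.1]]
```

View pics/c5.png

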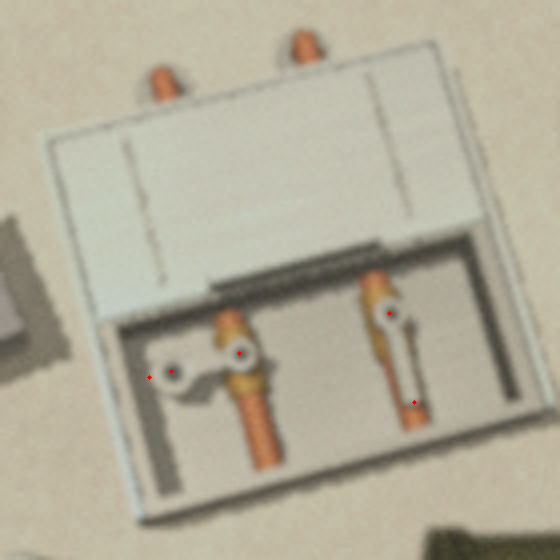

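The disc is at (172,373), within about half a pixel of the predicted shut position, and the plain handle still points to the front. The cover is still home and the robot is clear of everything. I hand the job in.

```bash
python3 - <<'E'
from h import *
for t in("tub","bowl","jar"): print(t,[np.round(x["bbox"],0).tolist() for x in boxes_of(t,"top")[:1]],[np.round(x["bbox"],0).tolist() for x in boxes_of(t,"scene")[:1]])
print(job.finish_job())
E
```

```text
tub [[128.0, 164.0, 197.0, 229.0]] [[310.0, 191.0, 382.0, 246.0]]
bowl [[329.0, 128.0, 377.0, 178.0]] [[111.0, 186.0, 162.0, 229.0]]
jar [] [[309.0, 145.0, 329.0, 179.0]]
the job is handed in; nothing more can be done
None
```

The cover is home against the rear stop and the disc-ended handle is shut against its stop. I handed the job in at about 14 s of the 48 s allowed, with the arm lifted clear.

- **Cover:** I pushed the lip straight back with two fingertips until it stopped, with the force rising to about 17 N. Its outline then matched the modelled home position in both camera views.
- **Disc valve:** I pushed the disc clockwise with the shut fingers until it stopped, at about 13 N. In the last top view the disc was within about half a pixel of the modelled shut position.
- **Plain handle:** it still pointed to the front in the last view.
- **Bystanders:** the tub and bowl boxes were within about 3 pixels of where they started in both views. The jar was unchanged in the scene view, but the detector missed it in the last top picture, so that check rests on one camera.

**Position disagreements:** the two cameras put the box about 7 mm apart, so I used a position in between. The fingers also stopped about 3 mm short of the computed point at the lip, and about 1 mm short along the push at the valve. The upward force on the tool rose to about 13 N while the cover was against the stop. I did not find out why.

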